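Unload the hydraulic clamping station

ROBOT

A 6-joint arm with a two-finger parallel gripper is mounted at the origin on the work surface. World frame = base frame: x ahead of the robot, y to its left, z up, the work surface at z = 0. Lengths are in m, angles in rad, forces in N, time in s.
With the tool pointing down it reaches from about 0.375 to 0.975 m from the base axis. Payload 3.8 kg.
Tool frame: the origin (TCP) lies midway between the tips of the shut fingers; the grasp point (between the pads) lies 19 mm behind it; z points along the fingers, y is the line along which they close (so a half turn about z gives the same grasp; the last joint's range is limited). The gripper opens to 85 mm and grips with 20 to 120 N. Pads are 22 mm wide; open, the fingers measure 114 mm over their backs; the gripper's body (76 mm by 85 mm) begins 54 mm behind the grasp point. The pads swing forward as they close: fully open they stand 13 mm farther back than shut.
Start: joints at [-1.186, 0.264, 1.604, -0, 1.274, -0.037], TCP at [0.276, -0.616, 0.231] pointing down, gripper open.
Joint ranges: [-2.63, 2.63], [-0.94, 2.18], [0.31, 2.57], [-1.31, 4.45], [0, 2.66], [-2.55, 2.55]. Speed limits (rad/s): [2.57, 2.57, 3.14, 3.14, 3.14, 3.14].

INTERFACE

Orientations are given as a rotation vector (axis times angle).
In Python, from workcell import sensors, viewer, job gives the robot as it stands.
- The arm moves only by the shell command python3 -m inch 'ROWS' [FORCE]. ROWS is JSON, one flat list of numbers, 7 for each row, row after row: the shift along the tool's x, y, z in mm, then the turn, a rotation vector about the tool's x, y, z in degrees, then the finger opening in mm, from 0 to 85.4. A call has exactly 8 rows; each row shifts and turns the commanded pose from where the row before left it, along the tool's axes as they then stand; what a row does not reach is not made up. A row lasts 1/10 s, in which the tool goes at most 50 mm and 8.59 degrees, less where a joint would pass 70% of its speed; a pose out of reach is approached as far as the arm can. A call is refused whole if a number of a shift passes 50 or a number of a turn 8.59, either way. A call with a gripper value outside its range is refused whole. The fingers move at their own pace and stop on an object; FORCE is the grip in N (left out, the last holds). Time passes only in rows, so rows that do not move let the fingers close, or fill a call up. It gives the time, the measured TCP pose, the force, the opening and the grip force at its end, in the units of the state.
- sensors.read_state(): the state, without advancing time (a new reading comes with each control period).
- viewer.read_camera(name): name is "side" or "top" or "wrist"; returns the picture (480x640x3 uint8, red, green, blue); there is no depth.
- viewer.camera_params(name): a dict with "K" (3x3 intrinsics, pixels), "k1" (the pictures are not rectified: a ray, as slopes to the right and down, at radius r is drawn at 1 + k1 r^2 times it, then the intrinsics apply), "world_to_cam" (4x4, takes a point from world to camera coordinates). Camera axes: x right, y down, z forward; pixel columns grow to the right and rows downward; lengths in m; the calibration is good to about 2 mm. A picture is of the moment at which its call begins: read the wrist's pose just before it. camera_params takes no time and is no camera call; for the wrist camera it gives the pose at the moment of the call.
- job.finish_job(): hands the job in; it is judged then, once.
The state is a dict: "time": time; "q": joint angles; "joint_vel": joint speeds; "joint_torque": joint torques, N m; "tool_pos": TCP position; "tcp_rot": TCP orientation; "wrist_force": force on the tool from outside, world axes, zero at the start; "torque": the same for the moment, N m; "width": opening from 0.0 (shut) to 1.0 (fully open); "grip_force": force on a finger pad.
Only numpy, scipy, OpenCV 4.12 (cv2) and the standard library are available. Lean on these libraries where they do the work, as an engineer would, in place of code of your own. Each camera call takes 0.05 s, during which the arm holds its last target. There are 200 camera calls.

TASK

The brackets in the hydraulic clamping station are finished. Work the valve lever through its zigzag gate from clamp, in the left slot, to release at the far end of the right slot, and only then fold the clear guard right back against its stop. Slide each bracket forward from under the clamp bar, lift it out and stand it on its foot in the grey parts tray; then shut the guard fully, park the lever in the middle slot (neutral), and leave the other things on the bench where they are.

Things in the scene. Friction and masses are not known exactly. Their poses are not given: they have to be found in the camera images.
- station: bench clamping station, fixed to the bench. Origin: on the bench under it; x away from the robot, y left, z up (axes of its points too; numbers below are mm in its frame). Steel bedplate 20 thick, x -80 to +95, y -290 to +140. Back wall behind the clamp bar, x 73 to 97, up to z = 105. Green valve box on the right, x -70 to +70, y -285 to -145, top z = 112
- seats (a point): x = 15, y = 0, z = 20 of the station, middle of the row of four bracket seats, which lie at y = +87, +29, -29, -87 from here; a seated bracket has its origin at x = 0, z = 0 from here, heel to the rear (+x). Ribs 12 wide and 10 high part the seats, 46 clear between them, x -52 to +48 of the station
- clamp_lip (a point): middle of the lower front edge of the clamp bar, which overhangs all four seats from x = 20 to 59 and stands 22 above this edge. Edge height z = 28.5 in clamp (hooks the heels: brackets are held), 33 in neutral, 37.5 in release: then a bracket goes forward (-x) along the bedplate, 27 from its seat, until its heel is out from under the lip, and only then up
- gate (a point): middle of the aluminium gate plate on top of the valve box, x = 0, y = -215, z = 112 of the station. Three slots, 14 wide, 22 apart, run away from the robot: left = clamp, middle = neutral, right = release. Left and middle are joined only at their far ends, middle and right only at their near ends
- lever_pivot (a point): pivot of the valve lever inside the box, 82 mm straight below point gate (z = 30 of the station)
- lever_knob (a point): centre of the black ball knob, 32 mm diameter, on top of the valve lever; grip it from above. An 8 mm stalk below it passes through the gate. Its place from the pivot in the station's axes: 170 mm x (sin push, -sin cross x cos push, cos cross x cos push)
- lever_cross (a joint): sideways lean of the valve lever (rad), positive to the right (-y of the station): left slot -0.275, middle 0, right +0.275, each with about 0.035 of free play either way. Stays where it is left; about 1 to 2 N at the knob moves it. Moving it to the right raises the clamp bar
- lever_push (a joint): lean of the valve lever away from the robot (rad, positive is +x of the station): slots reach from -0.20 (near end) to +0.20 (far end). Crossing left-middle needs more than 0.13, crossing middle-right less than -0.13. Starts in the nearer half of the left slot (clamp); release is at the far end of the right slot
- guard (a joint): angle of the clear guard (rad): 0 shut over the brackets, 1.65 folded right back, just past upright, against its stop. Stiff hinge: it stays where it is left; 2 to 5 N at the handle moves it
- guard_hinge (a point): middle of the guard's hinge axis, which runs along y of the station at x = 85, z = 107
- guard_handle (a point): middle of the guard's black handle, a 10 mm round bar along y, 110 long, 140 from the hinge along the sheet and 44 above it (shut: x = -55, z = 151 of the station), bar axis 38 off the sheet. Folding takes it up and away, to end behind the raised sheet. The sheet's front edge is 145 from the hinge, with a 35 skirt that points down when shut, to the robot when open
- bracket1: steel bracket, 0.13 to 0.25 kg, loose. Origin: middle of its underside, z up when it stands on its foot. Foot x -36 to +30 mm, 36 wide (y), 8 thick; heel: ridge across the foot's rear, x +20 to +30, 14 high. Upright eye lug to grip: centre x = -24, 22 in x, 20 thick in y, round top at z = 55. Two to four of bracket1 to 4 are present, in seats from left (1) to right (4)
- bracket2: another steel bracket like bracket1 (may be absent)
- bracket3: another steel bracket like bracket1 (may be absent)
- bracket4: another steel bracket like bracket1 (may be absent)
- tray: grey open parts tray, fixed to the bench, 190 (x) by 180 (y) mm outside, walls 5 mm thick and 28 mm high, floor 5 mm thick; origin: centre of its underside, axes along its sides
- tub: yellow tub, 72 mm diameter, 85 mm tall, not part of the job; origin: centre of its underside
- spanner: open-ended spanner, 180 mm long, lying on the bench, not part of the job; origin on its underside, x along it towards the jaws
- veeblock: dark steel vee block, 60 x 45 x 42 mm, not part of the job; origin: centre of its underside

How it is judged:
By the outcome, as a careful person would: the job done as asked, in the order asked, and still so for the second after the job is handed in, with the robot touching nothing.
Of bracket1, bracket2, bracket3, bracket4 only 2 to 4 are there at a start; the rules pass over those that are not, and their reading is None.
At some moment in a run one of bracket1, bracket2, bracket3, bracket4 may be knocked a few centimetres aside while the robot is not near it.
Once in a run the grip may slacken for a moment while it holds something.
It also fails if it takes over 210 s, if anything falls off the work surface, if the arm or the gripper's body presses on something with over 40 N, if the wrist force passes 120 N, or if a joint passes its speed limit or range.

## Working session

There is one attempt and no reset: what is moved stays moved. The work goes in short steps, Python scripts to look and compute and a shell command to move; the robot and the scene stay as the last step left them, time stands still between calls to the robot, and variables do not carry over. Pictures are saved under pics/ and viewed, at most 14 in all, crops included, and the job is handed in when it is done.

```bash
ls; mkdir -p pics; python3 - <<'E'
from workcell import sensors, viewer
import cv2, numpy as np
s=sensors.read_state(); print({k:np.round(v,3).tolist() for k,v in s.items()})
for n in ("top","side"):
    cv2.imwrite(f"pics/{n}0.png",viewer.read_camera(n)[:,:,::-1])
    p=viewer.camera_params(n); print(n,p["K"],p["k1"],np.round(p["world_to_cam"],4).tolist())
E
```

```text
pics
{'time': 0.0, 'q': [-1.186, 0.265, 1.605, 0.0, 1.274, -0.037], 'joint_vel': [-0.001, 0.0, -0.001, 0.002, -0.001, 0.0], 'joint_torque': [0.002, -51.51, -36.732, 0.0, 0.013, 0.0], 'tool_pos': [0.276, -0.615, 0.23], 'tcp_rot': [-3.07, -0.657, 0.001], 'wrist_force': [0.059, 0.164, 0.329], 'torque': [-0.028, -0.014, 0.023], 'grip_force': 0.0, 'width': 1.002}
top [[522.14329527   0.         329.02634373]
 [  0.         522.14329527 240.02349046]
 [  0.           0.           1.        ]] -0.030942723933718583 [[0.0145, -0.9999, 0.0068, -0.0811], [-0.9848, -0.0154, -0.1729, 0.6089], [0.173, -0.0042, -0.9849, 1.3087], [0.0, 0.0, 0.0, 1.0]]
side [[490.82753529   0.         314.97234039]
 [  0.         490.82753529 232.98086986]
 [  0.           0.           1.        ]] -0.08681546288692238 [[-0.769, -0.6389, -0.0203, 0.4066], [-0.3467, 0.4437, -0.8264, 0.3519], [0.537, -0.6285, -0.5627, 0.7858], [0.0, 0.0, 0.0, 1.0]]
```

View pics/top0.png

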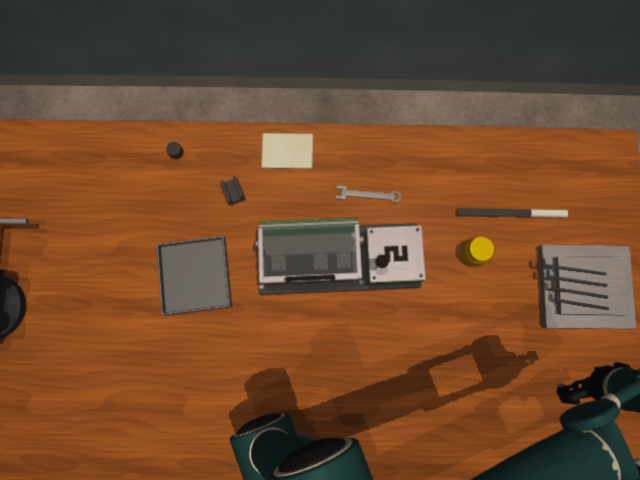

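View pics/side0.png

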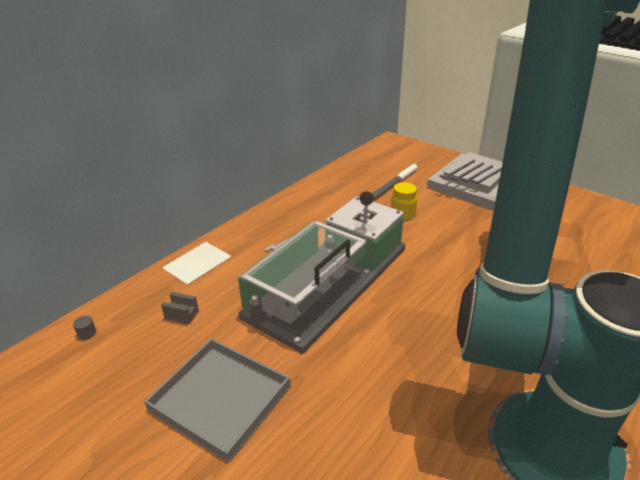

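Top picture: tray around (194,275), station spans (258–424, 218–294), knob at (382,261), valve box on the right, guard shut with its handle at about (310,279), tub at (480,249). I'll enlarge the station and tray.

```bash
cat > h.py <<'E'
from workcell import sensors, viewer, job
import cv2, numpy as np, time
from scipy.spatial.transform import Rotation as R
def ray(p,uv):
    K=p["K"]; d=np.array([(uv[0]-K[0,2])/K[0,0],(uv[1]-K[1,2])/K[1,1]]); s=d.copy()
    for _ in range(20): s=d/(1+p["k1"]*(s@s))
    W=np.array(p["world_to_cam"]); Rm=W[:3,:3]
    return -Rm.T@W[:3,3], Rm.T@np.r_[s,1]
def onz(p,uv,z):
    o,d=ray(p,uv); return o+d*(z-o[2])/d[2]
def proj(p,X):
    W=np.array(p["world_to_cam"]); c=W[:3,:3]@np.array(X)+W[:3,3]; s=c[:2]/c[2]; s=s*(1+p["k1"]*(s@s))
    return p["K"][:2,:2]@s+p["K"][:2,2]
def crop(img,x0,y0,x1,y1,f,name):
    c=cv2.resize(img[y0:y1,x0:x1,::-1],None,fx=f,fy=f,interpolation=cv2.INTER_CUBIC); cv2.imwrite("pics/"+name,c)
E
python3 - <<'E'
from h import *
im=cv2.imread("pics/top0.png")[:,:,::-1]
crop(im,150,205,435,305,2.8,"top0c.png")
E
```

```text
(no output)
```

View pics/top0c.png

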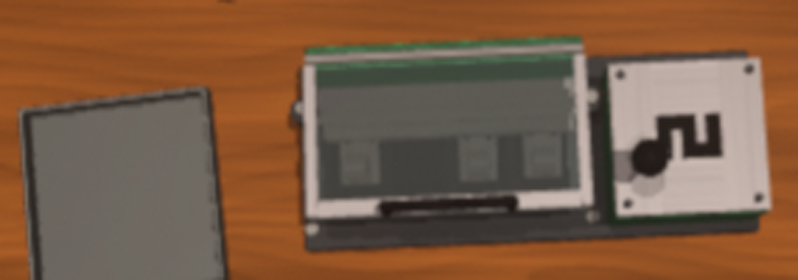

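Three brackets visible, in seats 1, 3 and 4 (crop x 358, 478, 543). Gate screws at (620,75),(749,69),(759,198),(628,204); handle ends (382,208),(516,203); knob (650,157).

```bash
python3 - <<'E'
from h import *
p=viewer.camera_params("top")
c=lambda u,v:(150+(u+.5)/2.8-.5,205+(v+.5)/2.8-.5)
S=np.array([onz(p,c(*q),.113) for q in[(620,75),(749,69),(759,198),(628,204)]])
H=np.array([onz(p,c(*q),.151) for q in[(382,208),(516,203)]])
B=np.array([onz(p,c(*q),.02) for q in[(306,249),(757,230)]])
g=S.mean(0); ang=lambda d:np.degrees(np.arctan2(d[1],d[0]))
print("gate",g,"yaws",ang(S[0]-S[3]),ang(S[1]-S[2]),ang(S[0]-S[1])-90,ang(S[3]-S[2])-90,"handle",H.mean(0),ang(H[0]-H[1])-90,"plate",B,ang(B[0]-B[1])-90)
# handle mid - gate = (-55,+215)
d=(H.mean(0)-g)[:2]; print("yaw h-g",ang(d)-ang([-.055,.215]),np.linalg.norm(d),np.hypot(.055,.215))
d=(B[0]-g)[:2]; print("yaw b-g",ang(d)-ang([-.080,.355]),np.linalg.norm(d),np.hypot(.080,.355))
d=(B[1]-B[0])[:2]; print(np.linalg.norm(d))
T=np.array([onz(p,q,.028) for q in[(157,243),(225,237),(231.5,306.5),(165,314)]])
print("tray",T.mean(0),ang(T[0]-T[1])-90,ang(T[1]-T[2]),np.linalg.norm(T[0]-T[1]),np.linalg.norm(T[1]-T[2]))
print("knob",onz(p,c(650,157),.19))
s=viewer.camera_params("side")
w=viewer.camera_params("wrist"); st=sensors.read_state()
Rt=R.from_rotvec(st["tcp_rot"]).as_matrix(); W=np.array(w["world_to_cam"]); cp=-W[:3,:3].T@W[:3,3]
print("tool axes",Rt.round(3).tolist(),"cam in tool",Rt.T@(cp-st["tool_pos"]), (Rt.T@W[:3,:3].T).round(3).tolist())
E
```

```text
gate [ 0.56884217 -0.23797357  0.113     ] yaws 3.5305258118890994 3.5387870542380537 3.618519378088635 3.4614174053754283 handle [ 0.49999445 -0.02751477  0.151     ] 3.022564472180406 plate [[ 0.47022282  0.10983773  0.02      ]
 [ 0.49438083 -0.31393397  0.02      ]] 3.262737337471947
yaw h-g 3.7652234320078577 0.22143376522625233 0.22192341021172146
yaw b-g 3.130713252270695 0.3615224392631502 0.36390245945857524
0.4244597261405575
tray [0.51640211 0.28000314 0.028     ] 6.024672611555417 8.00245375687237 0.18128522702450656 0.18509559618553081
knob [ 0.53901945 -0.19498755  0.19      ]
tool axes [[0.912, 0.409, -0.001], [0.409, -0.912, 0.002], [0.0, -0.002, -1.0]] cam in tool [ 0.06926612 -0.00063399 -0.14237501] [[-0.001, -0.963, -0.269], [1.0, -0.001, 0.0], [-0.0, -0.269, 0.963]]
```

```bash
cat >> h.py <<'E'
O=np.array([.5557,-.0234,0]); YAW=np.radians(3.5); RS=R.from_euler('z',YAW).as_matrix()
def st(X): return (RS.T@(np.array(X)-O))*1000
def wd(X): return RS@(np.array(X)/1000)+O
def where():
    s=sensors.read_state(); M=R.from_rotvec(s["tcp_rot"]).as_matrix()
    print("t %.1f"%s["time"],"tcp(st)",st(s["tool_pos"]).round(1),"toolx(st) yaw %.2f"%(np.degrees(np.arctan2(M[1,0],M[0,0]))-3.5),"zaxis",M[:,2].round(3),"w %.3f gf %.1f F"%(s["width"],s["grip_force"]),s["wrist_force"].round(1),"q6 %.2f"%s["q"][5])
E
python3 -m inch '[0,0,-6,0,0,-8,85, 0,0,-6,0,0,-8,85, 0,0,-6,0,0,-8,85, 0,0,-6,0,0,-8,85, 0,0,-6,0,0,-8,85, 0,0,-6,0,0,-8,60, 0,0,-6,0,0,-8,60, 0,0,-6,0,0,-8,60]' 30
python3 -m inch '[0,0,0,0,0,-5.3,50, 35,25,0,0,0,0,50, 35,25,0,0,0,0,50, 35,25,0,0,0,0,50, 35,25,0,0,0,0,50, 35,25,0,0,0,0,50, 35,25,0,0,0,0,50, 30,20,0,0,0,0,50]'
python3 -c "from h import *; where()"
```

```text
time: 0.9
tool_pos: [0.2762, -0.6155, 0.2787]
tcp_rot: [-2.249, -2.191, -0.001]
wrist_force: [0.2, 0.2, 0.4]
width: 0.701
grip_force: 0.0
time: 1.7
tool_pos: [0.4322, -0.3638, 0.2788]
tcp_rot: [-2.152, -2.288, -0.001]
wrist_force: [0.8, -0.4, 0.1]
width: 0.584
grip_force: 0.0
t 1.7 tcp(st) [-144.1 -332.2  278.8] toolx(st) yaw 90.00 zaxis [-0.     0.001 -1.   ] w 0.584 gf 0.0 F [ 0.8 -0.4  0.1] q6 -0.81
```

```bash
python3 -m inch '[33,24,0,0,0,0,50, 33,24,0,0,0,0,50, 33,24,0,0,0,0,50, 33,23,0,0,0,0,50, 31,22,0,0,0,0,50, 0,0,0,0,0,0,50, 0,0,0,0,0,0,50, 0,0,0,0,0,0,50]' >/dev/null
python3 - <<'E'
from h import *
where()
p=viewer.camera_params("wrist"); im=viewer.read_camera("wrist"); cv2.imwrite("pics/w1.png",im[:,:,::-1])
np.save("w1.npy",p,allow_pickle=True)
for X in [(-27,-169,191.5),(0,-215,113),(0,-193,113),(0,-237,113)]: print(X,proj(p,wd(X)))
E
```

```text
t 2.5 tcp(st) [ -28.4 -172.   278.8] toolx(st) yaw 89.95 zaxis [-0.001 -0.    -1.   ] w 0.583 gf 0.0 F [-0.3 -0.1  0.3] q6 -0.45
(-27, -169, 191.5) [310.52278023 230.21420794]
(0, -215, 113) [342.17164116 256.64616243]
(0, -193, 113) [342.75704484 231.65226055]
(0, -237, 113) [341.58627315 280.6895232 ]
```

View pics/w1.png

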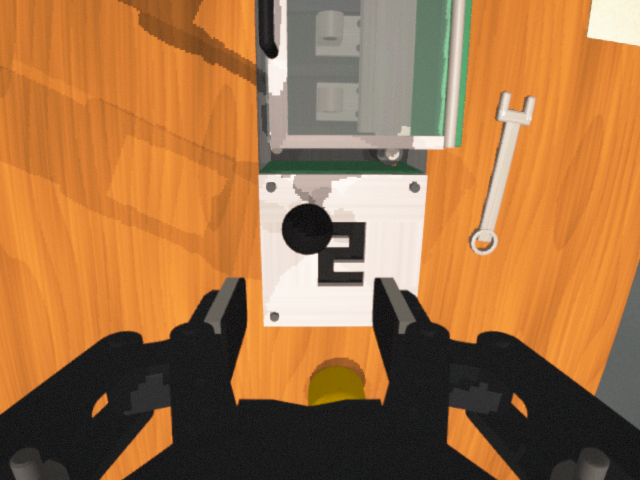

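Wrist picture: knob at (307,229) (predicted 310,230), gate screws at (271,187), (415,187), (274,317); agrees with the model to about 2 mm. Descend and grip.

```bash
python3 -m inch '[3,-1,36,0,0,0,50, 0,0,36,0,0,0,50, 0,0,30,0,0,0,50, 0,0,5,0,0,0,50, 0,0,0,0,0,0,20, 0,0,0,0,0,0,20, 0,0,0,0,0,0,20, 0,0,0,0,0,0,20]' 30 >/dev/null
python3 -c "from h import *; where()"
```

```text
t 3.4 tcp(st) [ -28.7 -169.1  173. ] toolx(st) yaw 89.95 zaxis [ 0.001 -0.001 -1.   ] w 0.355 gf 30.8 F [-0.1 -2.4 -5.7] q6 -0.45
```

```bash
python3 -m inch '[0,7,-1,0,0,0,20, 0,8,-1,0,0,0,20, 0,7,0,0,0,0,20, 0,7,0,0,0,0,20, 0,7,0,0,0,0,20, 0,8,1,0,0,0,20, 0,8,1,0,0,0,20, 0,7,0,0,0,0,20]' >/dev/null
python3 -c "from h import *; where()"
python3 -m inch '[-6,0,-1.5,0,0,0,20, -6,0,-1.5,0,0,0,20, -6,0,-1,0,0,0,20, -6,0,-1,0,0,0,20, -6,0,-0.5,0,0,0,20, -6,0,-0.5,0,0,0,20, -6,0,0,0,0,0,20, -4,0,0,0,0,0,20]' >/dev/null
python3 -c "from h import *; where()"
```

```text
t 4.2 tcp(st) [  30.5 -168.6  171.5] toolx(st) yaw 89.97 zaxis [-0.001 -0.    -1.   ] w 0.356 gf 31.4 F [-5.7 -1.   1.3] q6 -0.41
t 5.0 tcp(st) [  30.5 -215.3  178.8] toolx(st) yaw 89.94 zaxis [ 0.001 -0.    -1.   ] w 0.352 gf 30.9 F [-0.5  1.7  1.1] q6 -0.47
```

```bash
python3 -m inch '[0,-7,-1,0,0,0,20, 0,-8,-1,0,0,0,20, 0,-7,0,0,0,0,20, 0,-7,0,0,0,0,20, 0,-7,0,0,0,0,20, 0,-8,1,0,0,0,20, 0,-8,1,0,0,0,20, 0,-8,0,0,0,0,20]' >/dev/null
python3 -c "from h import *; where()"
python3 -m inch '[-4,0,0,0,0,0,20, -6,0,0,0,0,0,20, -6,0,0.5,0,0,0,20, -6,0,0.5,0,0,0,20, -6,0,1,0,0,0,20, -6,0,1,0,0,0,20, -6,0,1.5,0,0,0,20, -6,0,1.5,0,0,0,20]' >/dev/null
python3 -c "from h import *; where()"
python3 -m inch '[0,7,-1,0,0,0,20, 0,8,-1,0,0,0,20, 0,7,0,0,0,0,20, 0,7,0,0,0,0,20, 0,8,0,0,0,0,20, 0,8,1,0,0,0,20, 0,9,1,0,0,0,20, 0,9,1,0,0,0,20]' >/dev/null
python3 -c "from h import *; where()"
```

```text
t 5.8 tcp(st) [ -30.1 -214.7  178.9] toolx(st) yaw 89.97 zaxis [ 0.001 -0.001 -1.   ] w 0.349 gf 31.3 F [ 5.  -0.3  0.7] q6 -0.52
t 6.5 tcp(st) [ -31.9 -260.1  171.9] toolx(st) yaw 89.98 zaxis [-0.004  0.001 -1.   ] w 0.353 gf 32.2 F [1.1 0.8 4. ] q6 -0.59
t 7.3 tcp(st) [  31.6 -259.9  170.1] toolx(st) yaw 89.99 zaxis [-0.005  0.001 -1.   ] w 0.353 gf 33.6 F [-16.6  -1.7  10.9] q6 -0.53
```

```bash
python3 -m inch '[0,0,0,0,0,0,55, 0,0,0,0,0,0,55, 0,0,0,0,0,0,55, 0,0,-40,0,0,0,55, 0,0,-40,0,0,0,50, 30,-5,0,0,0,0,50, 45,-15,0,0,0,0,45, 45,-15,0,0,0,0,40]' >/dev/null
python3 -m inch '[45,-15,0,0,0,0,40, 45,-15,0,0,0,0,40, 45,-15,0,0,0,0,40, 5,-5,0,0,0,0,40, 0,0,0,0,0,0,40, 0,0,0,0,0,0,40, 0,0,0,0,0,0,40, 0,0,0,0,0,0,40]' >/dev/null
python3 - <<'E'
from h import *
where()
p=viewer.camera_params("wrist"); im=viewer.read_camera("wrist"); t=viewer.read_camera("top")
for X in [(-55,55,151),(-55,-55,151),(-55,0,151)]: print(X,proj(p,wd(X)))
pt=viewer.camera_params("top")
print("knob expect top",proj(pt,wd((33,-260,190.3))))
a=im[:,:,::-1]; b=cv2.resize(t[205:305,340:440,::-1],(480,480),interpolation=cv2.INTER_CUBIC)
cv2.imwrite("pics/w2.png",cv2.resize(np.hstack([a,b]),(800,343)))
E
```

```text
t 8.9 tcp(st) [-51.2  -1.7 251.1] toolx(st) yaw 89.86 zaxis [-0. -0. -1.] w 0.467 gf 0.0 F [-0.   0.1  0.3] q6 -0.16
(-55, 55, 151) [301.60018795 140.44332328]
(-55, -55, 151) [302.92516275 303.53095425]
(-55, 0, 151) [302.27552465 226.76706879]
knob expect top [418.22900341 233.66679844]
```

View pics/w2.png

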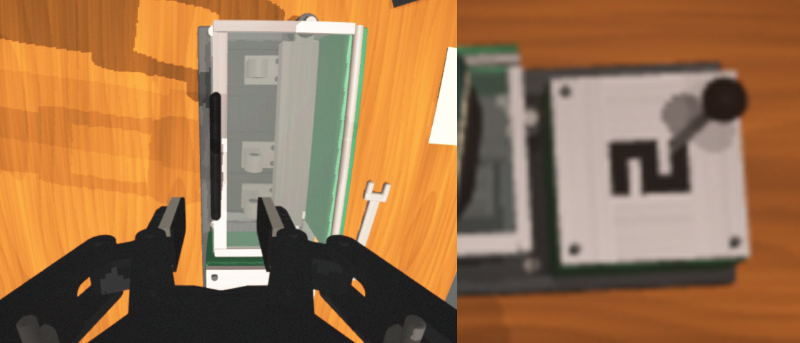

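Left part: handle bar at about (215,92–220), as predicted. Right part: knob at (725,100) → top pixel (418,234), exactly the release position. Grip the handle.

```bash
python3 -m inch '[2,-4,38,0,0,0,40, 0,0,38,0,0,0,40, 0,0,38,0,0,0,40, 0,0,3,0,0,0,40, 0,0,0,0,0,0,0, 0,0,0,0,0,0,0, 0,0,0,0,0,0,0, 0,0,0,0,0,0,0]' 30 >/dev/null
python3 - <<'E'
from h import *
where()
a0=np.arctan2(44,-140); L=np.hypot(44,140)
for f in np.arange(0,1.66,.1375): print("%.3f"%f, np.round([85+L*np.cos(a0-f),107+L*np.sin(a0-f)-19],1))
E
```

```text
t 9.8 tcp(st) [-56.3   1.1 136.1] toolx(st) yaw 89.97 zaxis [-0.001 -0.001 -1.   ] w 0.100 gf 29.4 F [-5.6 -2.1  0.9] q6 -0.16
0.000 [-55. 132.]
0.138 [-47.6 150.8]
0.275 [-37.8 168.4]
0.413 [-25.6 184.4]
0.550 [-11.4 198.7]
0.688 [  4.7 210.8]
0.825 [ 22.3 220.7]
0.963 [ 41.1 228. ]
1.100 [ 60.7 232.7]
1.238 [ 80.8 234.7]
1.375 [100.9 233.9]
1.513 [120.8 230.3]
1.650 [139.9 224.1]
```

```bash
python3 -m inch '[0,3.5,-9.4,0,0,0,0, 0,3.9,-9.4,0,0,0,0, 0,4.7,-8.9,0,0,0,0, 0,5.1,-8.7,0,0,0,0, 0,5.9,-8.1,0,0,0,0, 0,6.3,-7.9,0,0,0,0, 0,6.9,-7.3,0,0,0,0, 0,7.3,-7,0,0,0,0]' >/dev/null
python3 -c "from h import *; where()"
python3 -m inch '[0,7.9,-6.3,0,0,0,0, 0,8.2,-5.8,0,0,0,0, 0,8.7,-5.2,0,0,0,0, 0,8.9,-4.7,0,0,0,0, 0,9.3,-3.9,0,0,0,0, 0,9.5,-3.4,0,0,0,0, 0,9.7,-2.6,0,0,0,0, 0,9.9,-2.1,0,0,0,0]' >/dev/null
python3 -c "from h import *; where()"
python3 -m inch '[0,10,-1.3,0,0,0,0, 0,10,-0.7,0,0,0,0, 0,10,0,0,0,0,0, 0,10,0.8,0,0,0,0, 0,10,1.5,0,0,0,0, 0,10,2.1,0,0,0,0, 0,9.6,2.8,0,0,0,0, 0,9.5,3.4,0,0,0,0]' >/dev/null
python3 -c "from h import *; where()"
```

```text
t 10.7 tcp(st) [-14.6   1.1 203.4] toolx(st) yaw 89.98 zaxis [-0.006 -0.001 -1.   ] w 0.108 gf 21.0 F [-12.   -2.4   6.4] q6 -0.15
t 11.4 tcp(st) [ 61.1   1.1 239.7] toolx(st) yaw 89.96 zaxis [ 0.003 -0.001 -1.   ] w 0.097 gf 31.0 F [-6.1 -0.8  8.7] q6 -0.13
t 12.2 tcp(st) [139.1   1.  228.6] toolx(st) yaw 89.96 zaxis [-0.001 -0.001 -1.   ] w 0.101 gf 36.2 F [-36.3  -3.9  38.3] q6 -0.12
```

```bash
python3 -m inch '[0,-1,0,0,0,0,0, 0,0,0,0,0,0,22, 0,0,0,0,0,0,22, 0,0,0,0,0,0,22, 0,0,-30,0,0,0,22, 0,0,-40,0,0,0,22, 0,-30,-30,0,0,0,30, 0,-40,0,0,0,-8,45]' >/dev/null
python3 -c "from h import *; where()"
python3 -m inch '[0,-40,0,0,0,-8,45, 0,-40,0,0,0,-8,45, 0,-30,0,0,0,-8,45, 0,0,0,0,0,-8.2,45, 0,0,0,0,0,-8.2,45, 0,0,0,0,0,-8.2,45, 0,0,0,0,0,-8.2,45, 0,0,0,0,0,-8.2,45]' >/dev/null
python3 -m inch '[0,0,0,0,0,-8.2,45, 0,0,0,0,0,-8.5,45, 0,0,0,0,0,0,45, 0,0,0,0,0,0,45, 0,0,0,0,0,0,45, 0,0,0,0,0,0,45, 0,0,0,0,0,0,45, 0,0,0,0,0,0,45]' >/dev/null
python3 - <<'E'
from h import *
where()
p=viewer.camera_params("wrist"); im=viewer.read_camera("wrist"); s=viewer.read_camera("side")
np.save("w3.npy",p,allow_pickle=True); cv2.imwrite("pics/w3.png",im[:,:,::-1])
b=cv2.resize(s[140:360,220:440,::-1],(480,480),interpolation=cv2.INTER_CUBIC)
cv2.imwrite("pics/w3c.png",cv2.resize(np.hstack([im[:,:,::-1],b]),(800,343)))
for y in (87,29,-29,-87): print(y,proj(p,wd((-9,y,75))),proj(p,wd((-9,y,28))))
E
```

```text
t 13.1 tcp(st) [ 71.4   1.4 331.9] toolx(st) yaw 98.15 zaxis [ 0.01 -0.   -1.  ] w 0.509 gf 0.0 F [-0.3 -0.1  0.6] q6 -0.27
t 14.7 tcp(st) [-37.4 -27.2 326.4] toolx(st) yaw -180.36 zaxis [ 0.  0. -1.] w 0.529 gf 0.0 F [ 0.5 -0.2  0.3] q6 -1.77
87 [417.26774185 212.97916261] [406.51223043 203.43663116]
29 [362.35737994 213.28202545] [357.01974262 203.67870448]
-29 [306.92381778 213.63565576] [307.14814492 203.98840148]
-87 [251.53907784 214.03611586] [257.31384181 204.36280598]
```

View pics/w3c.png

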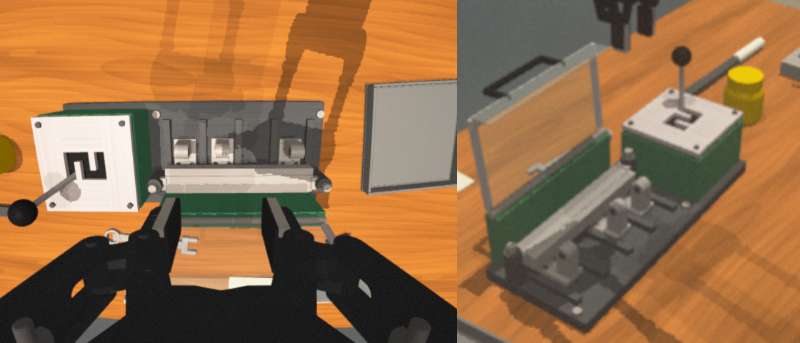

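Picture: guard folded back; three brackets seated, lugs at about (184,150), (221,150), (292,148) in the half picture, i.e. seats 4, 3, 1 as predicted; bar raised. Take bracket 4.

```bash
python3 -m inch '[-7,-15,45,0,0,-0.36,45, -7,-15,45,0,0,0,45, -7,-15,45,0,0,0,45, -7,-15,45,0,0,0,45, 0,0,35,0,0,0,45, 0,0,35,0,0,0,45, 0,0,25,0,0,0,45, 0,0,9,0,0,0,45]' >/dev/null
python3 -c "from h import *; where()"
python3 -m inch '[0,0,0,0,0,0,10, 0,0,0,0,0,0,10, 0,0,0,0,0,0,10, 0,0,0,0,0,0,10, 0,0,0,0,0,0,10, 8,0,0,0,0,0,10, 9,0,0,0,0,0,10, 9,0,0,0,0,0,10]' 60 >/dev/null
python3 -c "from h import *; where()"
```

```text
t 15.6 tcp(st) [-12.  -86.2  39.1] toolx(st) yaw -180.01 zaxis [-0.006  0.002 -1.   ] w 0.524 gf 0.0 F [-2.3  8.9  6.1] q6 -1.88
t 16.4 tcp(st) [-34.9 -87.6  43.4] toolx(st) yaw -179.97 zaxis [ 0.003 -0.001 -1.   ] w 0.224 gf 62.6 F [2.8 0.1 5.4] q6 -1.89
```

```bash
python3 -m inch '[5,0,0,0,0,0,10, 4,0,0,0,0,0,10, 0,0,0,0,0,0,10, 0,0,-15,0,0,0,10, 0,0,-25,0,0,0,10, 0,0,-25,0,0,0,10, 0,0,-20,0,0,0,10, 0,30,0,0,0,0,10]' 80 >/dev/null
python3 -c "from h import *; where()"
python3 -m inch '[0,45,0,0,0,0,10, 0,45,0,0,0,0,10, 0,45,0,0,0,0,10, 0,45,0,0,0,0,10, 0,45,0,0,0,0,10, 0,45,0,0,0,0,10, 0,45,0,0,0,0,10, 0,45,0,0,0,0,10]' >/dev/null
python3 -m inch '[0,35,0,0,0,0,10, 0,15,0,0,0,0,10, 0,0,0,0,0,0,10, 0,0,0,0,0,0,10, 0,0,0,0,0,0,10, 0,0,0,0,0,0,10, 0,0,0,0,0,0,10, 0,0,0,0,0,0,10]' >/dev/null
python3 - <<'E'
from h import *
where()
s=viewer.read_camera("side"); t=viewer.read_camera("top")
a=cv2.resize(s[250:470,110:330,::-1],(480,480),interpolation=cv2.INTER_CUBIC); b=cv2.resize(t[200:330,150:280,::-1],(480,480),interpolation=cv2.INTER_CUBIC)
cv2.imwrite("pics/t4.png",cv2.resize(np.hstack([a,b]),(800,400)))
E
```

```text
t 17.1 tcp(st) [-42.9 -59.7 130.8] toolx(st) yaw -180.13 zaxis [ 0.004 -0.003 -1.   ] w 0.223 gf 78.5 F [-0.2  0.8 -1.9] q6 -1.84
t 18.8 tcp(st) [-44.5 352.  127.5] toolx(st) yaw -180.04 zaxis [ 0. -0. -1.] w 0.220 gf 78.6 F [ 1.   0.  -2.1] q6 -1.09
```

View pics/t4.png

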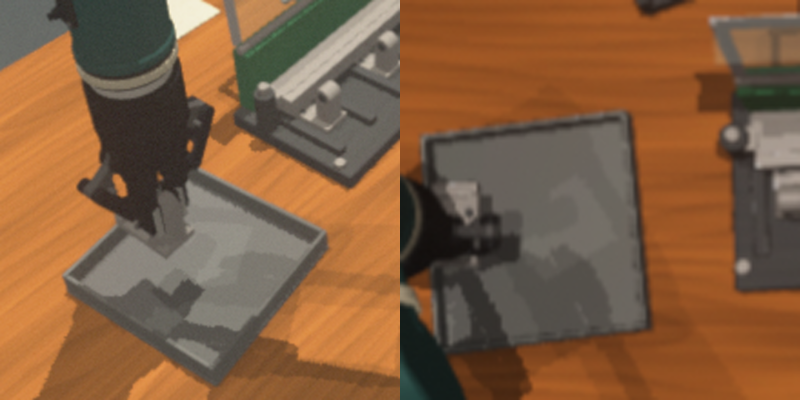

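Bracket held upright over the tray's left part (foot at (463,195) in the right half, inside the walls). Lower it.

```bash
python3 -m inch '[0,0,30,0,0,0,10, 0,0,30,0,0,0,10, 0,0,20,0,0,0,10, 0,0,10,0,0,0,10, 0,0,4,0,0,0,10, 0,0,2,0,0,0,10, 0,0,2,0,0,0,10, 0,0,0,0,0,0,10]' >/dev/null
python3 -c "from h import *; where()"
```

```text
t 19.6 tcp(st) [-43.9 353.1  30.4] toolx(st) yaw -179.97 zaxis [ 0.002  0.001 -1.   ] w 0.220 gf 78.7 F [ 0.4 -0.5 -1.1] q6 -1.09
```

```bash
python3 -m inch '[0,0,1,0,0,0,10, 0,0,1,0,0,0,10, 0,0,0,0,0,0,10, 0,0,0,0,0,0,10, 0,0,0,0,0,0,10, 0,0,0,0,0,0,10, 0,0,0,0,0,0,10, 0,0,0,0,0,0,10]' >/dev/null
python3 -c "from h import *; where()"
```

```text
t 20.4 tcp(st) [-44.  353.1  28.5] toolx(st) yaw -179.97 zaxis [ 0.001  0.001 -1.   ] w 0.219 gf 79.4 F [-1.2 -0.3  5.2] q6 -1.09
```

```bash
python3 -m inch '[0,0,0,0,0,0,36, 0,0,0,0,0,0,36, 0,0,0,0,0,0,36, 0,0,-35,0,0,0,36, 0,0,-40,0,0,0,36, 0,0,-45,0,0,0,45, 0,-40,-30,0,0,0,45, 0,-45,-20,0,0,0,45]' >/dev/null
python3 -m inch '[0,-48,0,0,0,0,45, 0,-48,0,0,0,0,45, 0,-48,0,0,0,0,45, 0,-48,0,0,0,0,45, 0,-48,0,0,0,0,45, 0,-45,0,0,0,0,45, 0,-10,0,0,0,0,45, 0,0,0,0,0,0,45]' >/dev/null
python3 - <<'E'
from h import *
where()
p=viewer.camera_params("wrist"); im=viewer.read_camera("wrist"); s=viewer.read_camera("top")
a=im[:,:,::-1]; b=cv2.resize(s[200:330,150:280,::-1],(480,480),interpolation=cv2.INTER_CUBIC)
cv2.imwrite("pics/t5.png",cv2.resize(np.hstack([a,b]),(800,343)))
for y in (87,-29): print(y,proj(p,wd((-9,y,75)))*.714,proj(p,wd((15,y,28)))*.714)
E
```

```text
t 22.1 tcp(st) [-44.6 -28.8 197.2] toolx(st) yaw -180.17 zaxis [-0.  0. -1.] w 0.527 gf 0.0 F [-1.3  0.8  2. ] q6 -1.78
87 [331.81202195 188.90688745] [315.04223015 193.30864734]
-29 [219.87826092 189.68299493] [220.07720151 193.95819089]
```

View pics/t5.png

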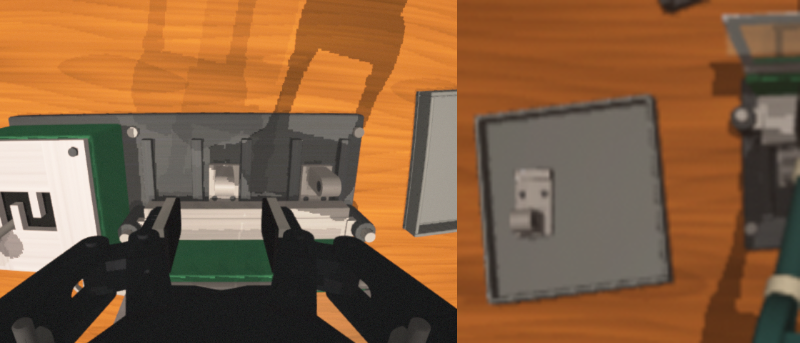

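Bracket 4 stands in the tray; bracket 3 at (222,180) and 1 at (325,180) are still seated. Take bracket 3 the same way.

```bash
python3 -m inch '[-15,0,30,0,0,0.2,45, -14,0,35,0,0,0,45, -7,0,35,0,0,0,45, 0,0,30,0,0,0,45, 0,0,20,0,0,0,45, 0,0,5,0,0,0,45, 0,0,0,0,0,0,10, 0,0,0,0,0,0,10]' 60 >/dev/null
python3 -c "from h import *; where()"
python3 -m inch '[0,0,0,0,0,0,10, 0,0,0,0,0,0,10, 0,0,0,0,0,0,10, 7,0,0,0,0,0,10, 7,0,0,0,0,0,10, 7,0,0,0,0,0,10, 7,0,0,0,0,0,10, 6,0,0,0,0,0,10]' >/dev/null
python3 -c "from h import *; where()"
```

```text
t 22.9 tcp(st) [ -7.4 -26.6  43.6] toolx(st) yaw -180.10 zaxis [ 0.002 -0.    -1.   ] w 0.226 gf 59.6 F [ 1.  -0.3 -2.6] q6 -1.77
t 23.8 tcp(st) [-41.7 -27.6  43.4] toolx(st) yaw -180.19 zaxis [ 0.003 -0.    -1.   ] w 0.225 gf 61.9 F [ 7.8  1.2 10. ] q6 -1.78
```

```bash
python3 -m inch '[0,0,-8,0,0,0,10, 0,0,-20,0,0,0,10, 0,0,-30,0,0,0,10, 0,0,-25,0,0,0.2,10, 0,20,0,0,0,0,10, 0,40,0,0,0,0,10, 0,45,0,0,0,0,10, 0,45,0,0,0,0,10]' 80 >/dev/null
python3 -m inch '[3,45,0,0,0,0,10, 0,45,0,0,0,0,10, 0,45,0,0,0,0,10, 0,35,0,0,0,0,10, 0,10,0,0,0,0,10, 0,0,0,0,0,0,10, 0,0,0,0,0,0,10, 0,0,0,0,0,0,10]' >/dev/null
python3 -c "from h import *; where()"
```

```text
t 25.4 tcp(st) [-43.9 301.1 124.8] toolx(st) yaw -180.45 zaxis [-0.002 -0.001 -1.   ] w 0.220 gf 78.7 F [-0.6 -0.7 -2.5] q6 -1.16
```

```bash
python3 -m inch '[0,3,30,0,0,0,10, 0,0,30,0,0,0,10, 0,0,20,0,0,0,10, 0,0,10,0,0,0,10, 0,0,4,0,0,0,10, 0,0,1,0,0,0,10, 0,0,0,0,0,0,10, 0,0,0,0,0,0,10]' >/dev/null
python3 -c "from h import *; where()"
python3 -m inch '[0,0,0.5,0,0,0,10, 0,0,0.5,0,0,0,10, 0,0,0,0,0,0,10, 0,0,0,0,0,0,10, 0,0,0,0,0,0,10, 0,0,0,0,0,0,10, 0,0,0,0,0,0,10, 0,0,0,0,0,0,10]' >/dev/null
python3 -c "from h import *; where()"
```

```text
t 26.1 tcp(st) [-42.2 306.2  31.7] toolx(st) yaw -180.38 zaxis [ 0.002  0.001 -1.   ] w 0.220 gf 78.9 F [-0.4  0.6 -2.8] q6 -1.15
t 26.9 tcp(st) [-43.3 305.8  29.4] toolx(st) yaw -180.37 zaxis [-0.  0. -1.] w 0.217 gf 78.9 F [-0.2  0.1 -3.3] q6 -1.15
```

```bash
python3 -m inch '[0,0,0.7,0,0,0,10, 0,0,0.8,0,0,0,10, 0,0,0,0,0,0,10, 0,0,0,0,0,0,10, 0,0,0,0,0,0,10, 0,0,0,0,0,0,10, 0,0,0,0,0,0,10, 0,0,0,0,0,0,10]' >/dev/null
python3 -c "from h import *; where()"
```

```text
t 27.8 tcp(st) [-43.2 305.8  28.5] toolx(st) yaw -180.37 zaxis [ 0.  0. -1.] w 0.217 gf 79.7 F [-3.3 -1.5  6. ] q6 -1.15
```

```bash
python3 -m inch '[0,0,0,0,0,0,34, 0,0,0,0,0,0,34, 0,0,0,0,0,0,34, 0,0,-35,0,0,0,34, 0,0,-45,0,0,0.4,36, 0,-20,-45,0,0,0,45, 0,-40,-30,0,0,0,45, 0,-45,-15,0,0,0,45]' >/dev/null
python3 -m inch '[0,-45,0,0,0,0,45, 0,-40,0,0,0,0,45, 0,-27,0,0,0,0,45, 0,0,0,0,0,0,45, 0,0,0,0,0,0,45, 0,0,0,0,0,0,45, 0,0,0,0,0,0,45, 0,0,0,0,0,0,45]' >/dev/null
python3 - <<'E'
from h import *
where()
p=viewer.camera_params("wrist"); im=viewer.read_camera("wrist"); s=viewer.read_camera("top")
a=im[:,:,::-1]; b=cv2.resize(s[200:330,150:280,::-1],(480,480),interpolation=cv2.INTER_CUBIC)
cv2.imwrite("pics/t6.png",cv2.resize(np.hstack([a,b]),(800,343)))
for y in (87,): print(y,proj(p,wd((-9,y,75)))*.714,proj(p,wd((15,y,28)))*.714)
E
```

```text
t 29.4 tcp(st) [-46.2  89.8 197.8] toolx(st) yaw -180.68 zaxis [-0.  0. -1.] w 0.526 gf 0.0 F [-0.  -0.5 -1. ] q6 -1.54
87 [217.69547947 190.8902214 ] [218.40705301 194.96058887]
```

View pics/t6.png

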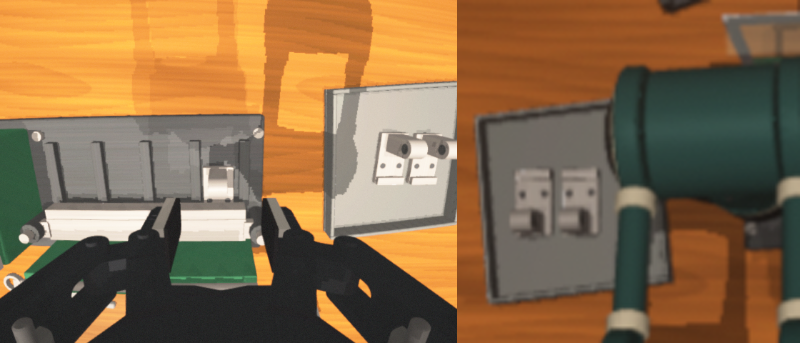

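Two brackets stand in the tray; bracket 1 seated at (219,182) as predicted. Take it.

```bash
python3 -m inch '[-15,-3,30,0,0,-0.7,45, -15,0,35,0,0,0,45, -8,0,35,0,0,0,45, 0,0,30,0,0,0,45, 0,0,20,0,0,0,45, 0,0,5,0,0,0,45, 0,0,0,0,0,0,10, 0,0,0,0,0,0,10]' 60 >/dev/null
python3 -c "from h import *; where()"
python3 -m inch '[0,0,0,0,0,0,10, 0,0,0,0,0,0,10, 0,0,0,0,0,0,10, 7,0,0,0,0,0,10, 7,0,0,0,0,0,10, 7,0,0,0,0,0,10, 7,0,0,0,0,0,10, 6,0,0,0,0,0,10]' >/dev/null
python3 -c "from h import *; where()"
```

```text
t 30.2 tcp(st) [-7.2 85.8 44.2] toolx(st) yaw -180.06 zaxis [ 0.002  0.    -1.   ] w 0.228 gf 59.8 F [ 2.2  0.2 -1.4] q6 -1.56
t 31.1 tcp(st) [-41.3  85.6  44. ] toolx(st) yaw -180.07 zaxis [ 0.003  0.    -1.   ] w 0.222 gf 60.4 F [ 3.4 -0.4  1.7] q6 -1.56
```

```bash
python3 -m inch '[0,0,-8,0,0,0,10, 0,0,-20,0,0,0,10, 0,0,-30,0,0,0,10, 0,0,-25,0,0,0,10, 0,20,0,0,0,0,10, 0,35,0,0,0,0,10, 3,40,0,0,0,0,10, 0,40,0,0,0,0,10]' 80 >/dev/null
python3 -m inch '[0,30,0,0,0,0,10, 0,8,0,0,0,0,10, 0,0,0,0,0,0,10, 0,0,0,0,0,0,10, 0,0,30,0,0,0,10, 0,0,30,0,0,0,10, 0,0,0,0,0,0,10, 0,0,0,0,0,0,10]' >/dev/null
python3 -c "from h import *; where()"
```

```text
t 32.6 tcp(st) [-45.9 257.2  65.4] toolx(st) yaw -180.16 zaxis [-0.003 -0.001 -1.   ] w 0.222 gf 78.7 F [ 0.   0.4 -2.3] q6 -1.24
```

```bash
python3 -m inch '[0,0,20,0,0,0,10, 0,0,10,0,0,0,10, 0,0,4,0,0,0,10, 0,0,1,0,0,0,10, 0,0,0.8,0,0,0,10, 0,0,0.8,0,0,0,10, 0,0,0,0,0,0,10, 0,0,0,0,0,0,10]' >/dev/null
python3 -c "from h import *; where()"
```

```text
t 33.5 tcp(st) [-44.8 258.8  29.6] toolx(st) yaw -180.07 zaxis [ 0.001  0.    -1.   ] w 0.222 gf 78.7 F [ 0.5 -0.2 -1.2] q6 -1.24
```

```bash
python3 -m inch '[0,0,0.7,0,0,0,10, 0,0,0.7,0,0,0,10, 0,0,0,0,0,0,10, 0,0,0,0,0,0,10, 0,0,0,0,0,0,10, 0,0,0,0,0,0,10, 0,0,0,0,0,0,10, 0,0,0,0,0,0,10]' >/dev/null
python3 -c "from h import *; where()"
```

```text
t 34.2 tcp(st) [-44.8 258.8  29.1] toolx(st) yaw -180.07 zaxis [ 0.  0. -1.] w 0.216 gf 80.0 F [-3.5 -0.7  6.3] q6 -1.24
```

```bash
python3 -m inch '[0,0,0,0,0,0,34, 0,0,0,0,0,0,34, 0,0,0,0,0,0,34, 0,0,-35,0,0,0,34, 0,0,-45,0,0,0,34, 0,0,-48,0,0,0,34, 0,0,-48,0,0,0,34, 0,0,-48,0,0,0,34]' >/dev/null
python3 -m inch '[0,0,-48,0,0,0,26, 0,0,-30,0,0,0,26, -24,-37,0,0,0,0,26, -26,-37,0,0,0,0,26, -26,-37,0,0,0,0,26, -26,-37,0,0,0,0,26, -26,-37,0,0,0,0,26, -26,-37,0,0,0,0,26]' >/dev/null
python3 -m inch '[-26,-37,0,0,0,0,26, 0,0,0,0,0,8.2,26, 0,0,0,0,0,8.2,26, 0,0,0,0,0,8.2,26, 0,0,0,0,0,8.2,26, 0,0,0,0,0,8.2,26, 0,0,0,0,0,8.2,26, 0,0,0,0,0,8.2,26]' >/dev/null
python3 -m inch '[0,0,0,0,0,8.2,26, 0,0,0,0,0,8.2,26, 0,0,0,0,0,8.2,26, 0,0,0,0,0,8,26, 0,0,0,0,0,0,26, 0,0,0,0,0,0,26, 0,0,0,0,0,0,26, 0,0,0,0,0,0,26]' >/dev/null
python3 - <<'E'
from h import *
where()
p=viewer.camera_params("wrist"); im=viewer.read_camera("wrist"); s=viewer.read_camera("top")
a=im[:,:,::-1]; b=cv2.resize(s[200:330,150:280,::-1],(480,480),interpolation=cv2.INTER_CUBIC)
cv2.imwrite("pics/t7.png",cv2.resize(np.hstack([a,b]),(800,343)))
print(proj(p,wd((140,55,243)))*.714,proj(p,wd((140,-55,243)))*.714)
E
```

```text
t 37.5 tcp(st) [134.6  -0.6 329.8] toolx(st) yaw 90.01 zaxis [-0.  0. -1.] w 0.306 gf 0.0 F [-0.4  0.6  0.5] q6 -0.12
[226.52910307 102.45386797] [225.91411904 224.36620242]
```

View pics/t7.png

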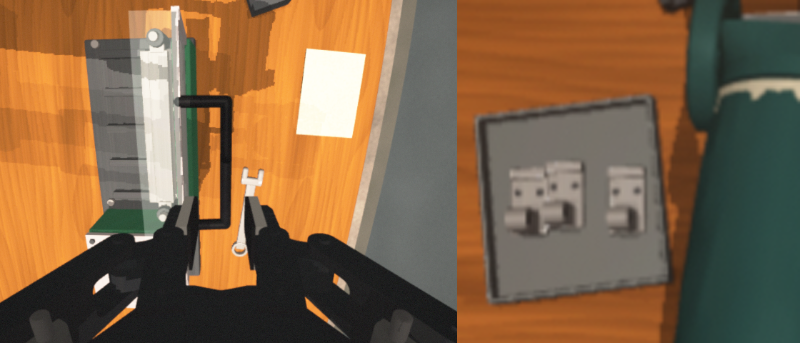

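Handle at (226,98–228) as expected. But in the tray the middle bracket has shifted beside/onto the left one, at (563,197); look closely at it before shutting the guard.

```bash
python3 - <<'E'
from h import *
s=viewer.read_camera("side"); t=viewer.read_camera("top")
a=cv2.resize(s[340:430,165:285,::-1],(533,400),interpolation=cv2.INTER_CUBIC); b=cv2.resize(t[235:275,160:200,::-1],(400,400),interpolation=cv2.INTER_CUBIC)
cv2.imwrite("pics/t8.png",cv2.resize(np.hstack([a,b]),(800,343)))
E
```

```text
(no output)
```

View pics/t8.png

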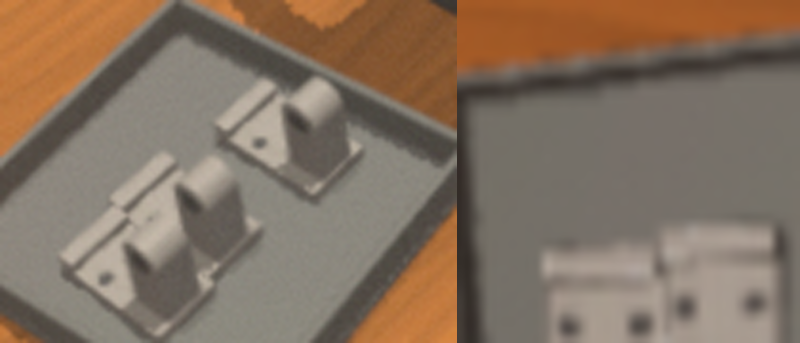

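The middle bracket was knocked sideways but stands flat: feet of the two left brackets lie side by side (541–658 and 660–778, full widths, no overlap). All three stand in the tray, so go on to shut the guard.

```bash
python3 -m inch '[1,5,25,0,0,0,22, 0,0,35,0,0,0,22, 0,0,30,0,0,0,22, 0,0,11,0,0,0,22, 0,0,0,0,0,0,0, 0,0,0,0,0,0,0, 0,0,0,0,0,0,0, 0,0,0,0,0,0,0]' 30 >/dev/null
python3 -c "from h import *; where()"
```

```text
t 38.5 tcp(st) [137.6   0.6 226.3] toolx(st) yaw 89.93 zaxis [-0.006  0.    -1.   ] w 0.101 gf 29.0 F [ -3.2   0.1 -19. ] q6 -0.12
```

```bash
python3 -m inch '[0,-9.5,-3.4,0,0,0,0, 0,-9.6,-2.8,0,0,0,0, 0,-10,-2.1,0,0,0,0, 0,-10,-1.5,0,0,0,0, 0,-10,-0.8,0,0,0,0, 0,-10,0,0,0,0,0, 0,-10,0.7,0,0,0,0, 0,-10,1.3,0,0,0,0]' >/dev/null
python3 -c "from h import *; where()"
python3 -m inch '[0,-9.9,2.1,0,0,0,0, 0,-9.7,2.6,0,0,0,0, 0,-9.5,3.4,0,0,0,0, 0,-9.3,3.9,0,0,0,0, 0,-8.9,4.7,0,0,0,0, 0,-8.7,5.2,0,0,0,0, 0,-8.2,5.8,0,0,0,0, 0,-7.9,6.3,0,0,0,0]' >/dev/null
python3 -c "from h import *; where()"
python3 -m inch '[0,-7.3,7,0,0,0,0, 0,-6.9,7.3,0,0,0,0, 0,-6.3,7.9,0,0,0,0, 0,-5.9,8.1,0,0,0,0, 0,-5.1,8.7,0,0,0,0, 0,-4.7,8.9,0,0,0,0, 0,-3.9,9.4,0,0,0,0, 0,0,0,0,0,0,0]' >/dev/null
python3 -c "from h import *; where()"
```

```text
t 39.2 tcp(st) [ 61.4   0.7 237.5] toolx(st) yaw 89.92 zaxis [ 0.005  0.001 -1.   ] w 0.101 gf 28.8 F [  6.3   1.  -28.8] q6 -0.13
t 40.0 tcp(st) [ -4.9   0.8 211.2] toolx(st) yaw 89.92 zaxis [ 0.02   0.001 -1.   ] w 0.103 gf 29.9 F [ 6.6  3.3 -3.5] q6 -0.15
t 40.9 tcp(st) [-52.7   0.8 146.2] toolx(st) yaw 89.92 zaxis [-0.  0. -1.] w 0.099 gf 31.5 F [-2.3  3.4 -3.4] q6 -0.16
```

```bash
python3 -m inch '[0,-1.5,4,0,0,0,0, 0,-1.2,4,0,0,0,0, 0,-1,3,0,0,0,0, 0,0,2,0,0,0,0, 0,0,0,0,0,0,0, 0,0,0,0,0,0,0, 0,0,0,0,0,0,0, 0,0,0,0,0,0,0]' >/dev/null
python3 -c "from h import *; where()"
```

```text
t 41.6 tcp(st) [-56.3   0.7 135.5] toolx(st) yaw 89.93 zaxis [-0.002  0.    -1.   ] w 0.101 gf 33.2 F [-9.7  3.1 12.1] q6 -0.16
```

```bash
python3 -m inch '[0,0,2,0,0,0,0, 0,0,0,0,0,0,0, 0,0,0,0,0,0,0, 0,0,-2,0,0,0,25, 0,0,0,0,0,0,25, 0,0,0,0,0,0,25, 0,0,-40,0,0,0,30, 0,0,-40,0,0,0,50]' >/dev/null
python3 -m inch '[0,0,-40,0,0,0,50, -30,10,0,0,0,0,50, -45,16,0,0,0,0,50, -45,16,0,0,0,0,50, -45,16,0,0,0,0,50, -45,16,0,0,0,0,50, -40,12,0,0,0,0,50, -10,2,0,0,0,0,50]' >/dev/null
python3 -m inch '[0,0,0,0,0,0,50, 0,0,0,0,0,0,50, 0,0,0,0,0,0,50, 0,0,0,0,0,0,50, 0,0,0,0,0,0,50, 0,0,0,0,0,0,50, 0,0,0,0,0,0,50, 0,0,0,0,0,0,50]' >/dev/null
python3 - <<'E'
from h import *
where()
t=viewer.read_camera("side"); p=viewer.camera_params("side")
h=proj(p,wd((-55,0,151))); print("handle exp",h,"ends",proj(p,wd((-55,55,151))),proj(p,wd((-55,-55,151))),"corner",proj(p,wd((-60,110,107))))
cv2.imwrite("pics/t9.png",cv2.resize(t[180:360,220:420,::-1],(800,600)[:1]+(720,) if 0 else (640,576),interpolation=cv2.INTER_CUBIC))
E
```

```text
t 44.0 tcp(st) [  32.3 -259.3  253.3] toolx(st) yaw 89.94 zaxis [ 0. -0. -1.] w 0.587 gf 0.0 F [-0.8  0.1 -0.5] q6 -0.53
handle exp [332.62875407 253.66468542] ends [316.52647898 267.62708923] [347.58326448 240.68694627] corner [302.12389859 301.31937456]
```

View pics/t9.png

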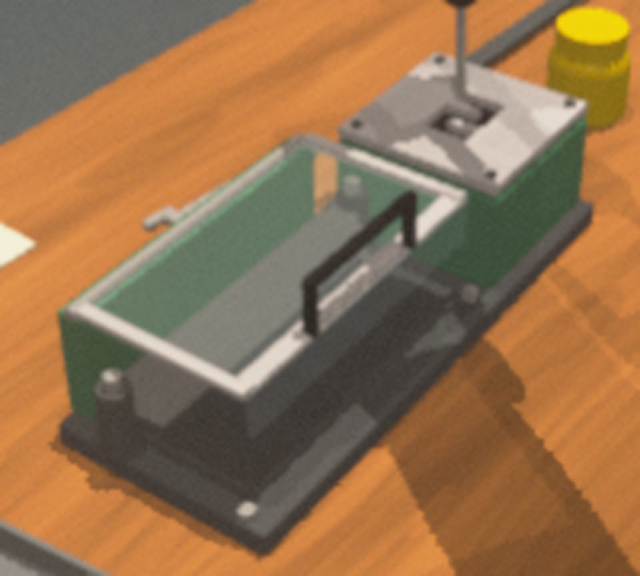

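Guard shut: handle corners at (310,285), (408,200) → side pixels (317,269), (347,242), matching shut. Grip the knob and move it to neutral.

```bash
python3 -m inch '[0,0,36,0,0,0,50, 0,0,36,0,0,0,50, 0,0,10,0,0,0,50, 0,0,0,0,0,0,50, 0,0,0,0,0,0,20, 0,0,0,0,0,0,20, 0,0,0,0,0,0,20, 0,0,0,0,0,0,20]' 30 >/dev/null
python3 -c "from h import *; where()"
python3 -m inch '[0,-8,-1,0,0,0,20, 0,-8,-1,0,0,0,20, 0,-8,-1,0,0,0,20, 0,-8,0,0,0,0,20, 0,-8,0,0,0,0,20, 0,-8,0,0,0,0,20, 0,-7,1,0,0,0,20, 0,-7,1,0,0,0,20]' >/dev/null
python3 -c "from h import *; where()"
```

```text
t 44.9 tcp(st) [  31.4 -260.1  173.1] toolx(st) yaw 89.92 zaxis [-0.001 -0.001 -1.   ] w 0.355 gf 29.6 F [-5.4 -0.7 -0.5] q6 -0.53
t 45.7 tcp(st) [ -30.2 -259.5  172.7] toolx(st) yaw 89.91 zaxis [ 0.001 -0.    -1.   ] w 0.351 gf 31.8 F [ 3.  -1.2  6.5] q6 -0.58
```

```bash
python3 -m inch '[6,0,-1.5,0,0,0,20, 6,0,-1.5,0,0,0,20, 6,0,-1,0,0,0,20, 6,0,-1,0,0,0,20, 6,0,-0.5,0,0,0,20, 6,0,-0.5,0,0,0,20, 5,0,0,0,0,0,20, 4,0,0,0,0,0,20]' >/dev/null
python3 -c "from h import *; where()"
python3 -m inch '[0,6,-1,0,0,0,20, 0,7,-1,0,0,0,20, 0,7,-0.5,0,0,0,20, 0,6,0,0,0,0,20, 0,4,0,0,0,0,20, 0,0,0,0,0,0,20, 0,0,0,0,0,0,20, 0,0,0,0,0,0,20]' >/dev/null
python3 -c "from h import *; where()"
```

```text
t 46.5 tcp(st) [ -30.1 -213.5  177.5] toolx(st) yaw 89.95 zaxis [-0.001  0.001 -1.   ] w 0.349 gf 31.9 F [-1.3 -1.4 -0.4] q6 -0.52
t 47.3 tcp(st) [   0.6 -214.3  180.3] toolx(st) yaw 89.92 zaxis [ 0.001  0.    -1.   ] w 0.351 gf 31.6 F [-0.6  0.1 -3.2] q6 -0.50
```

Lever at x≈0.6, y≈-214.3: middle slot. Release, rise and retreat, then a last check.

```bash
python3 -m inch '[0,0,0,0,0,0,55, 0,0,0,0,0,0,55, 0,0,0,0,0,0,55, 0,0,-40,0,0,0,55, 0,0,-45,0,0,0,55, -20,-20,-30,0,0,0,55, -35,-35,0,0,0,0,55, -35,-35,0,0,0,0,55]' >/dev/null
python3 -m inch '[-30,-30,0,0,0,0,55, -30,-30,0,0,0,0,55, 0,0,0,0,0,0,55, 0,0,0,0,0,0,55, 0,0,0,0,0,0,55, 0,0,0,0,0,0,55, 0,0,0,0,0,0,55, 0,0,0,0,0,0,55]' >/dev/null
python3 - <<'E'
from h import *
where()
t=viewer.read_camera("top"); s=viewer.read_camera("side"); p=viewer.camera_params("top")
print("neutral knob top px",proj(p,wd((0,-215,200))))
a=cv2.resize(t[170:320,150:500,::-1],(800,343),interpolation=cv2.INTER_CUBIC); b=cv2.resize(s[330:440,145:420,::-1],(640,256),interpolation=cv2.INTER_CUBIC)
c=np.zeros((600,800,3),np.uint8); c[:343]=a; c[343:599,:640]=b; cv2.imwrite("pics/end.png",c)
E
```

```text
t 48.9 tcp(st) [-149.1 -363.6  295.6] toolx(st) yaw 90.01 zaxis [ 0.  0. -1.] w 0.644 gf 0.0 F [ 1.  -0.1  0.2] q6 -0.85
neutral knob top px [400.751807  247.7160725]
```

View pics/end.png

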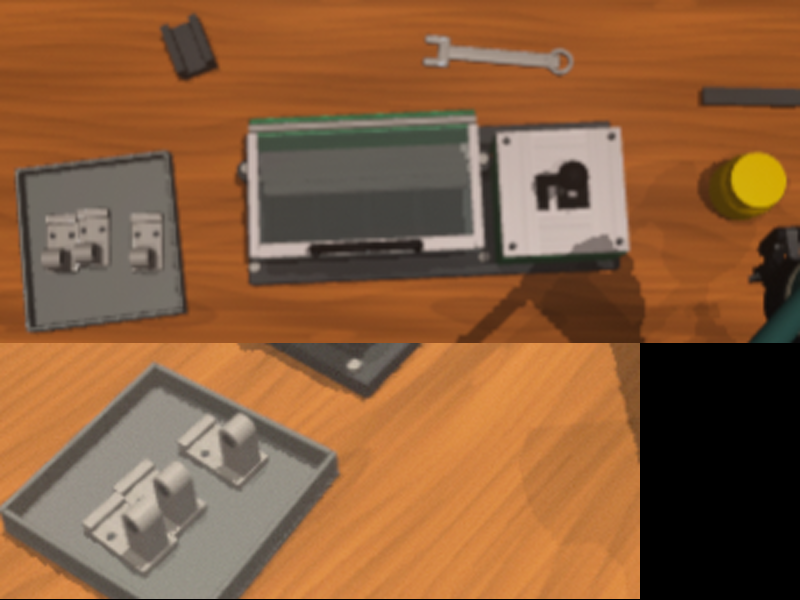

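Knob at (573,177) → top pixel (400.7,247.4), which is neutral. The guard is shut, three brackets stand in the tray, and the tub, spanner and vee block are where they were. I'm handing the job in.

```bash
python3 -c "
from workcell import job
print(job.finish_job())"
```

```text
the job is handed in; nothing more can be done
None
```

The job is handed in: all three brackets present (seats 1, 3 and 4) stand on their feet in the tray, though the middle one was found shifted against its neighbour after placing and I left it there as it stood flat; the guard is shut, the lever is in neutral, and the other things are where they were.

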